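Load the seasoning caddy

TASK

Get the seasoning caddy ready for cooking: set the garlic bulb in the small round seat, the pepper mill in the large round seat, and the two tall spice jars in the rectangular bays, one in each, whichever way round. Everything must stand upright on the caddy's floor, well inside its own place. The steel scourer, the dish-soap bottle and the short jar do not belong in it: leave them standing where they are.

Things in the scene. Friction and masses are not known exactly. Their poses are not given: they have to be found in the camera images.
- caddy: fixed low wooden tray, 165 (x) x 170 (y) mm, walls 18 high, floor 6 above worktop, any yaw. Origin: centre of underside, z up. Its -x half: two bays, 64 (x) x 77 (y), centres at own (x,y) (-45.5,41) and (-45.5,-41), dividers 15 high. Its +x half: two round seats, darker rings 8 high on the floor: large, 78 inside diameter, centre (34.5,37); small, 66 inside, centre (34.5,-43). All mm
- garlic: whole pale pink garlic bulb standing on its root end, 48 x 50 x 51 mm (51 tall with its pointed tip; widest about 20 mm up). Belongs in the caddy's small round seat. Origin: centre of its underside, z up
- spice_jar_a: upright glass spice jar with a green screw cap, pale label; 46 mm in diameter, 106 mm tall, cap the top 20 mm. Belongs in the caddy. Origin: centre of its underside, z up
- spice_jar_b: upright glass spice jar with a green screw cap, pale label; 46 mm in diameter, 106 mm tall, cap the top 20 mm. Belongs in the caddy. Origin: centre of its underside, z up (either spice jar may go in either bay)
- pepper_mill: dark turned-wood pepper mill with a small metal nut on top, standing upright, 58 mm in diameter at its widest, 150 mm tall (its rounded head, from 109 to 139 mm up, is 50 mm wide: a good place to grip). Belongs in the caddy's large round seat. Origin: centre of its underside, z up
- scourer: tangled ball of steel wire, a pot scourer, 50 x 56 x 46 mm, rigid here. Does not belong: leave it. Origin: centre of its underside
- dish_soap: slim washing-up liquid bottle, yellow label and grey cap, upright, 40 x 58 x 170 mm. Does not belong: leave it. Origin: centre of its underside, z up
- short_jar: short jar with a green lid and paper label, as wide as the spice jars (45 mm) but only 68 mm tall. Does not belong: leave it. Origin: centre of its underside, z up
Things that resemble listed ones, but are neither listed nor needed, are in the scene too. What is shaped like the spice_jar_a but purple is not meant. Leave any orange look-alike of the garlic alone.

How it is judged:
By the outcome, as a careful person would: the job done as asked, in the order asked, and still so for the second after the job is handed in, with the robot touching nothing.
It also fails if it takes over 107 s, if anything falls off the work surface, if the arm or the gripper's body presses on something with over 40 N, if the wrist force passes 120 N, or if a joint passes its speed limit or range.

ROBOT

A 6-joint arm with a two-finger parallel gripper is mounted at the origin on a cart in front of the work surface, level with it; the furniture and walls round the work are solid. World frame = base frame: x ahead of the robot, y to its left, z up, the work surface at z = 0. Lengths are in m, angles in degrees, forces in N, time in s.
With the tool pointing down it reaches from about 0.35 to 0.975 m from the base axis. Payload 4.9 kg.
Tool frame: the origin (TCP) lies midway between the tips of the shut fingers; the grasp point (between the pads) lies 19 mm behind it; z points along the fingers, y is the direction in which the jaws open and shut (so a half turn about z gives the same grasp; the last joint's range is limited). The gripper opens to 85 mm and grips with 20 to 120 N. Pads are 22 mm wide; open, the fingers measure 114 mm over their backs; the gripper's body (76 mm by 85 mm) begins 54 mm behind the grasp point. The pads swing forward as they close: fully open they stand 13 mm farther back than shut.
Start: joints at [64.973, 3.019, 92.412, -0, 84.569, -6.818], TCP at [0.195, 0.594, 0.211] pointing down, gripper open.
Joint ranges: [-172.51, 172.51], [-57.92, 126.97], [3.15, 148.05], [-58.71, 238.71], [5.1, 150.11], [-179.66, 179.66]. Speed limits (degrees/s): [147.25, 147.25, 180, 180, 180, 180].

INTERFACE

Orientations are given as a 3x3 rotation matrix whose columns are the frame's x, y, z axes.
In Python, from station import manip gives the robot as it stands.
- The arm moves only by the shell command python3 -m pendant 'ROWS' [FORCE]. ROWS is JSON, a list of rows, each an object of numbers: "tx", "ty", "tz": the shift along the tool's x, y, z in cm; "wx", "wy", "wz": the turn, a rotation vector about the tool's x, y, z in rad; "fingers": the finger opening in cm, from 0 to 8.54. In form: [{"tx": .., "ty": .., "tz": .., "wx": .., "wy": .., "wz": .., "fingers": ..}, ...]. A call has 1 to 8 rows; each row is the pose to reach, as a shift and turn from the pose commanded when the call began, along the tool's axes at that moment; what a row does not reach only later rows make up. A row lasts 1/10 s, in which the tool goes at most 50 mm and 8.59 degrees, less where a joint would pass 70% of its speed; a pose out of reach is approached as far as the arm can. A call with a gripper value outside its range is refused whole. The fingers move at their own pace and stop on an object; FORCE is the grip in N (left out, the last holds). Time passes only in rows, so rows that repeat a pose let the fingers close. It gives the time, the measured TCP pose, the force and the opening at its end, in the units of the state.
- manip.get_obs(): the state, without advancing time (a new reading comes with each control period).
- manip.camera(name): name is "side" or "top" or "wrist"; returns a dict with "img" (480x640x3 uint8, red, green, blue), "vertical_fov" (degrees; the focal length in pixels is half the picture's height over the tangent of half this angle, whatever the lens; pixels are square), "cx", "cy" (the principal point, pixels), "cam_to_world" (4x4, takes a point from camera to world coordinates); the wrist camera has in their place "T_tool_cam" (4x4, takes a point from camera to tool coordinates, whose origin is the TCP and whose axes are the flange's). Camera axes: x right, y up, looking along -z (the intrinsics and any distortion apply to the point x, -y, -z); pixel columns grow to the right and rows downward; lengths in m; the calibration is good to about 2 mm. A picture is of the moment at which its call begins: read the wrist's pose just before it. There is no depth.
- manip.finish_job(): hands the job in, once; it reports no verdict.
The state is a dict: "t": time; "joint_pos": joint angles; "joint_velocities": joint speeds; "joint_torque": joint torques, N m; "eef_pos": TCP position; "orientation": TCP orientation; "wrist_force": force on the tool from outside, world axes, zero at the start; "ft_torque": the same for the moment, N m; "finger_gap": finger opening in m.
Only numpy, scipy, OpenCV 4.12 (cv2) and the standard library are available. Lean on these libraries where they do the work, as an engineer would, in place of code of your own. Each camera call takes 0.05 s, during which the arm holds its last target. There are 200 camera calls.

## Working session

There is one attempt and no reset: what is moved stays moved. The work goes in short steps, Python scripts to look and compute and a shell command to move; the robot and the scene stay as the last step left them, time stands still between calls to the robot, and variables do not carry over. Pictures are saved under pics/ and viewed, about 12 in all and at most 16, crops included, and the job is handed in when it is done.

```bash
mkdir -p pics; ls; python3 - <<'E'
from station import manip
import cv2,numpy as np
o=manip.get_obs();print({k:np.round(v,3).tolist() for k,v in o.items()})
for n in ["top","side","wrist"]:
    c=manip.camera(n);cv2.imwrite(f"pics/{n}0.png",c["img"][:,:,::-1])
    print(n,{k:(np.round(v,4).tolist()) for k,v in c.items() if k!="img"})
E
```

```text
pics
{'t': 0.0, 'joint_pos': [64.975, 3.058, 92.492, 0.002, 84.57, -6.818], 'joint_velocities': [-0.016, -0.038, -0.043, -0.063, -0.079, 0.061], 'joint_torque': [-0.001, -39.369, -37.018, -0.0, 0.007, 0.0], 'eef_pos': [0.195, 0.593, 0.209], 'orientation': [[-0.95, 0.312, -0.001], [0.312, 0.95, -0.002], [0.0, -0.002, -1.0]], 'wrist_force': [-0.805, -0.686, 0.402], 'ft_torque': [-0.007, -0.005, 0.004], 'finger_gap': 0.085}
top {'vertical_fov': 47.9694, 'cx': 320.1758, 'cy': 244.4817, 'cam_to_world': [[-0.0147, 0.9929, -0.1181, 0.4389], [-0.9996, -0.0175, -0.0232, -0.0629], [-0.0251, 0.1177, 0.9927, 1.0607], [0.0, 0.0, 0.0, 1.0]]}
side {'vertical_fov': 44.8475, 'cx': 315.0647, 'cy': 247.4168, 'cam_to_world': [[0.5924, 0.5989, -0.5388, -0.0665], [-0.8057, 0.4411, -0.3954, -0.5144], [0.0008, 0.6684, 0.7438, 0.8923], [0.0, 0.0, 0.0, 1.0]]}
wrist {'vertical_fov': 59.706, 'cx': 325.3157, 'cy': 243.2476, 'T_tool_cam': [[0.0003, 0.9658, 0.2593, 0.0647], [1.0, -0.0002, -0.0003, 0.0005], [-0.0003, 0.2593, -0.9658, -0.1633], [0.0, 0.0, 0.0, 1.0]]}
```

View pics/top0.png

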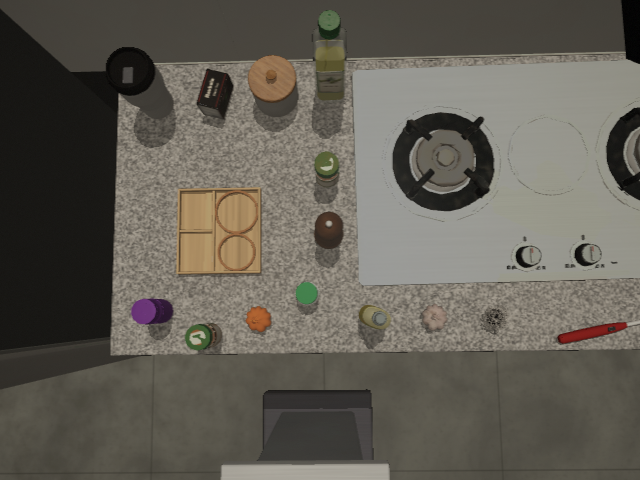

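View pics/side0.png

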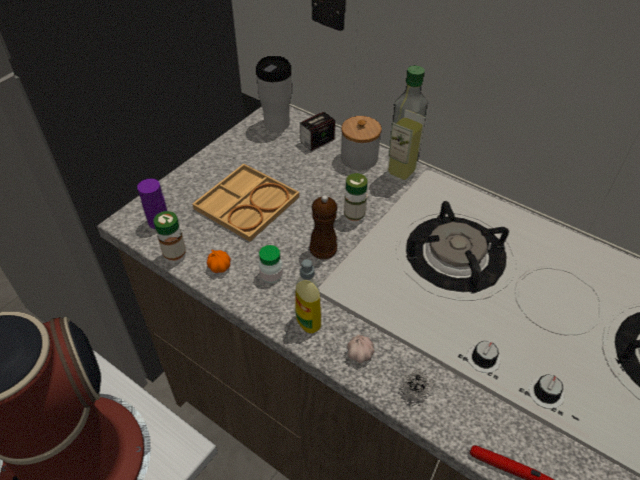

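Top view, candidates:
- **Tall green-capped jars:** (327,165) and (200,337). Look-alikes are the short jar (307,293) and the purple jar (152,311).
- **Garlic:** the pale bulb at (433,318). Look-alikes are the orange one (259,319) and the scourer (494,318).
- **Mill:** (328,228).
- **Soap:** (373,317).
- **Caddy:** about (219,231), with its +x pointing roughly to image right (world -y).

Next is a close crop to check the choices.

```bash
cat > h.py <<'E'
import numpy as np,cv2
from station import manip
def K(c):
    f=240/np.tan(np.radians(c["vertical_fov"]/2));return f
def pose(c,o=None):
    if "cam_to_world" in c: return np.array(c["cam_to_world"])
    T=np.eye(4);T[:3,:3]=o["orientation"];T[:3,3]=o["eef_pos"];return T@np.array(c["T_tool_cam"])
def back(c,u,v,z,o=None):
    T=pose(c,o);f=K(c);d=T[:3,:3]@np.array([(u-c["cx"])/f,-(v-c["cy"])/f,-1]);p=T[:3,3]
    return p+d*(z-p[2])/d[2]
def proj(c,P,o=None):
    T=pose(c,o);f=K(c);q=T[:3,:3].T@(np.asarray(P)-T[:3,3]);return np.array([c["cx"]+f*q[0]/-q[2],c["cy"]-f*q[1]/-q[2]])
E
python3 - <<'E'
from h import *
a=cv2.imread("pics/top0.png");s=cv2.imread("pics/side0.png")
A=cv2.resize(a[140:360,120:520],None,fx=2,fy=2,interpolation=cv2.INTER_CUBIC)
cv2.imwrite("pics/cropA.png",A)
B=cv2.resize(s[150:400,130:440],None,fx=2.4,fy=2.4,interpolation=cv2.INTER_CUBIC)
cv2.imwrite("pics/cropB.png",B)
E
```

```text
(no output)
```

View pics/cropA.png

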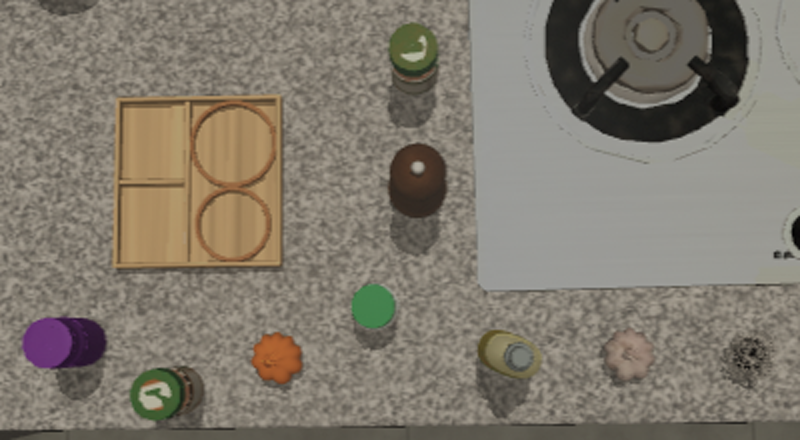

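View pics/cropB.png

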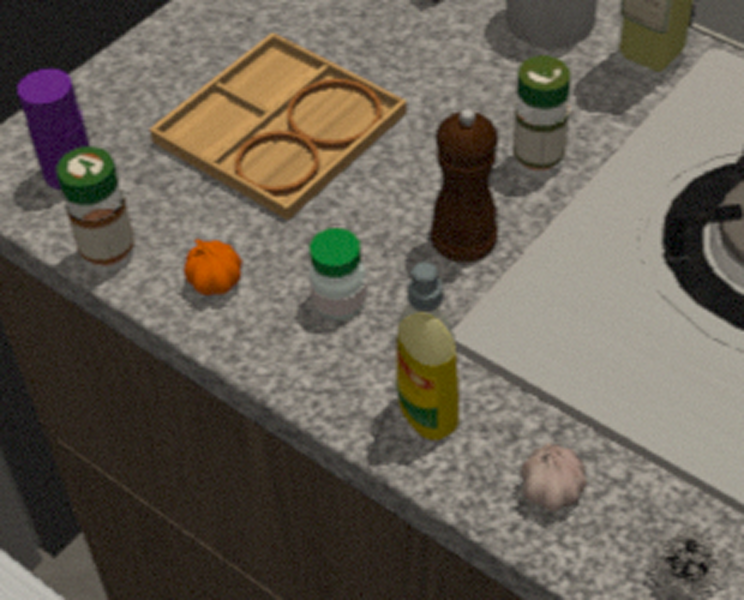

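The crops confirm it. The pale garlic is at top (434,318), the mill nut at (328,224), and the tall jars at (326,163) and (198,337). The caddy is almost axis-aligned, with its bays on the left (+y).

```bash
python3 - <<'E'
from h import *
t=manip.camera("top");s=manip.camera("side")
A=lambda x,y:(x/2+120-.25,y/2+140-.25)
B=lambda x,y:(x/2.4+130,y/2.4+150)
L={"garlic":(A(629,356),B(553,478),.022),"mill":(A(417.5,168),B(466,118),.148),"jarfar":(A(413,47),B(543,74),.106),"jarnear":(A(157,394),B(88,163),.106),
"c+y+x":(A(115,97),B(275,36),.018),"c-y+x":(A(281,96),B(405,104),.018),"c-y-x":(A(282,267),B(288,215),.018),"c+y-x":(A(115,267),B(153,131),.018),
"short":(A(373,306),B(336,246),.068),"soap":(A(518,356),B(425,270),.17),"orange":(A(277,358),B(213,267),.022),"ringL":(A(234,144),B(335,112),.014),"ringS":(A(233,224),B(277,163),.014)}
for k,(a,b,z) in L.items():
    print(k,np.round(back(t,*a,z)[:2],4),np.round(back(s,*b,z)[:2],4))
E
```

```text
garlic [ 0.4185 -0.2533] [ 0.4191 -0.2561]
mill [ 0.583  -0.0564] [ 0.5799 -0.0609]
jarfar [ 0.7007 -0.0539] [ 0.6987 -0.0562]
jarnear [0.393 0.176] [0.3964 0.1758]
c+y+x [0.6803 0.2435] [0.6768 0.2338]
c-y+x [0.678  0.0782] [0.6747 0.0743]
c-y-x [0.5088 0.0775] [0.5053 0.0703]
c+y-x [0.5114 0.2407] [0.5116 0.2355]
short [ 0.4682 -0.0129] [ 0.4697 -0.0153]
soap [ 0.4227 -0.136 ] [ 0.4224 -0.1396]
orange [0.4214 0.0819] [0.422  0.0793]
ringL [0.6315 0.1255] [0.6314 0.1222]
ringS [0.552  0.1262] [0.5499 0.1217]
```

```bash
cat > rel.py <<'E'
# python3 rel.py x y z jawdeg : shift/turn in tool axes (cm, rad) from measured pose to a tool-down target
import sys;from h import *
from scipy.spatial.transform import Rotation as Ro
x,y,z,j=map(float,sys.argv[1:5]);o=manip.get_obs();R=np.array(o["orientation"])
best=None
for a in (j,j+180):
    a=np.radians(a);yv=np.array([np.cos(a),np.sin(a),0]);zv=np.array([0,0,-1.]);T=np.c_[np.cross(yv,zv),yv,zv]
    w=Ro.from_matrix(R.T@T).as_rotvec()
    if best is None or np.linalg.norm(w)<np.linalg.norm(best):best=w
print("t",o["t"],"eef",np.round(o["eef_pos"],4),"gap",round(o["finger_gap"],4),"F",np.round(o["wrist_force"],1),"j6",round(o["joint_pos"][5]))
print("shift cm",np.round(R.T@(np.array([x,y,z])-o["eef_pos"])*100,2),"turn",np.round(best,3))
E
python3 rel.py .40 -.255 .20 90
```

```text
t 0.25 eef [0.1952 0.5934 0.2101] gap 0.0855 F [-0.2  0.1 -0.6] j6 -7
shift cm [-45.97 -74.19   1.08] turn [-0.001 -0.    -0.318]
```

```bash
python3 -m pendant '[{"tx":-15.3,"ty":-24.7,"wz":-0.318},{"tx":-15.3,"ty":-24.7,"wz":-0.318},{"tx":-15.3,"ty":-24.7,"wz":-0.318},{"tx":-15.3,"ty":-24.7,"wz":-0.318},{"tx":-15.3,"ty":-24.7,"wz":-0.318},{"tx":-15.3,"ty":-24.7,"wz":-0.318},{"tx":-23,"ty":-37.1,"wz":-0.318},{"tx":-23,"ty":-37.1,"wz":-0.318}]'; python3 rel.py .40 -.255 .20 90
```

```text
t 0.25 eef [0.1952 0.5934 0.2101] gap 0.0855 F [-0.2  0.1 -0.6] j6 -7
shift cm [-45.97 -74.19   1.08] turn [-0.001 -0.    -0.318]$[0]: bad value
```

```bash
python3 -m pendant '[{"tx":-15.3,"ty":-24.7,"tz":0,"wx":0,"wy":0,"wz":-0.318,"fingers":8.5},{"tx":-15.3,"ty":-24.7,"tz":0,"wx":0,"wy":0,"wz":-0.318,"fingers":8.5},{"tx":-15.3,"ty":-24.7,"tz":0,"wx":0,"wy":0,"wz":-0.318,"fingers":8.5},{"tx":-15.3,"ty":-24.7,"tz":0,"wx":0,"wy":0,"wz":-0.318,"fingers":8.5},{"tx":-23,"ty":-37.1,"tz":0,"wx":0,"wy":0,"wz":-0.318,"fingers":8.5},{"tx":-23,"ty":-37.1,"tz":0,"wx":0,"wy":0,"wz":-0.318,"fingers":8.5},{"tx":-23,"ty":-37.1,"tz":0,"wx":0,"wy":0,"wz":-0.318,"fingers":8.5},{"tx":-23,"ty":-37.1,"tz":0,"wx":0,"wy":0,"wz":-0.318,"fingers":8.5}]'; python3 rel.py .40 -.255 .20 90
```

```text
t: 1.05
eef_pos: [0.2891, 0.2032, 0.2107]
orientation: [[-1.0, -0.002, 0.001], [-0.002, 1.0, 0.0], [-0.001, 0.0, -1.0]]
wrist_force: [1.3, -0.3, 0.6]
finger_gap: 0.0855
t 1.05 eef [0.2891 0.2032 0.2107] gap 0.0855 F [ 1.3 -0.3  0.6] j6 -67
shift cm [-11.01 -45.84   1.08] turn [0.    0.001 0.002]
```

```bash
python3 -m pendant '[{"tx":-11,"ty":-45.8,"tz":1,"wx":0,"wy":0,"wz":0,"fingers":8.5},{"tx":-11,"ty":-45.8,"tz":1,"wx":0,"wy":0,"wz":0,"fingers":8.5},{"tx":-11,"ty":-45.8,"tz":1,"wx":0,"wy":0,"wz":0,"fingers":8.5},{"tx":-11,"ty":-45.8,"tz":1,"wx":0,"wy":0,"wz":0,"fingers":8.5},{"tx":-11,"ty":-45.8,"tz":1,"wx":0,"wy":0,"wz":0,"fingers":8.5},{"tx":-11,"ty":-45.8,"tz":1,"wx":0,"wy":0,"wz":0,"fingers":8.5},{"tx":-11,"ty":-45.8,"tz":1,"wx":0,"wy":0,"wz":0,"fingers":8.5},{"tx":-11,"ty":-45.8,"tz":1,"wx":0,"wy":0,"wz":0,"fingers":8.5}]'; python3 -m pendant '[{"tx":0,"ty":-6,"tz":0,"wx":0,"wy":0,"wz":0,"fingers":8.5},{"tx":0,"ty":-6,"tz":0,"wx":0,"wy":0,"wz":0,"fingers":8.5},{"tx":0,"ty":-6,"tz":0,"wx":0,"wy":0,"wz":0,"fingers":8.5}]'
python3 - <<'E'
from h import *
o=manip.get_obs();c=manip.camera("wrist");cv2.imwrite("pics/w1.png",c["img"][:,:,::-1])
print(o["eef_pos"],o["t"],proj(c,[.419,-.2547,.022],o))
E
```

```text
t: 1.85
eef_pos: [0.3827, -0.1864, 0.2024]
orientation: [[-1.0, 0.001, 0.001], [0.001, 1.0, -0.0], [-0.001, -0.0, -1.0]]
wrist_force: [0.2, 0.4, 0.2]
finger_gap: 0.0851
t: 2.15
eef_pos: [0.3823, -0.2451, 0.2019]
orientation: [[-1.0, 0.003, -0.001], [0.003, 1.0, 0.001], [0.001, 0.001, -1.0]]
wrist_force: [0.6, 0.5, 1.0]
finger_gap: 0.0853
[ 0.38232288 -0.24509531  0.20189317] 2.15 [313.62178876 253.7056591 ]
```

View pics/w1.png

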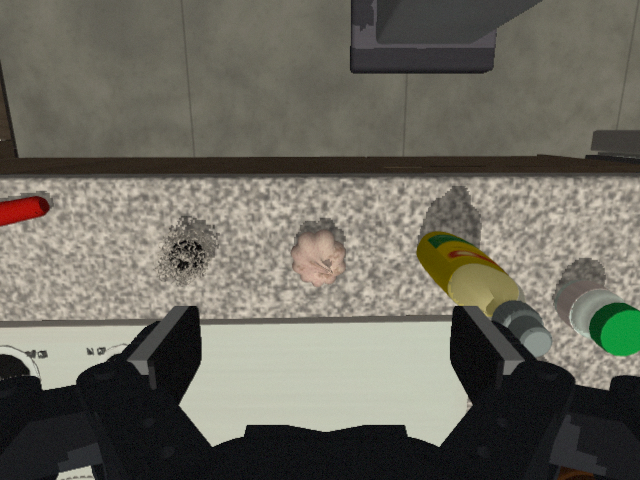

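The wrist view shows the garlic centred at about (319,256), the scourer at (187,255), and the soap from (440,235) to (525,325).

```bash
python3 - <<'E'
from h import *
o=manip.get_obs();c=manip.camera("wrist");print(back(c,319,256,.024,o))
E
python3 rel.py .419 -.252 .07 90
```

```text
[ 0.42067034 -0.24872701  0.024     ]
t 2.25 eef [ 0.3826 -0.2431  0.202 ] gap 0.085 F [-0.3 -0.4 -0.3] j6 -132
shift cm [-3.64 -0.9  13.2 ] turn [ 0.001 -0.     0.   ]
```

```bash
python3 -m pendant '[{"tx":-3.7,"ty":-0.8,"tz":5,"wx":0,"wy":0,"wz":0,"fingers":8.5},{"tx":-3.7,"ty":-0.8,"tz":9,"wx":0,"wy":0,"wz":0,"fingers":8.5},{"tx":-3.7,"ty":-0.8,"tz":13,"wx":0,"wy":0,"wz":0,"fingers":8.5},{"tx":-3.7,"ty":-0.8,"tz":16,"wx":0,"wy":0,"wz":0,"fingers":8.5},{"tx":-3.7,"ty":-0.8,"tz":18,"wx":0,"wy":0,"wz":0,"fingers":8.5},{"tx":-3.7,"ty":-0.8,"tz":19.2,"wx":0,"wy":0,"wz":0,"fingers":8.5},{"tx":-3.7,"ty":-0.8,"tz":19.2,"wx":0,"wy":0,"wz":0,"fingers":8.5}]' 25; python3 - <<'E'
from h import *
o=manip.get_obs();c=manip.camera("wrist");cv2.imwrite("pics/w2.png",c["img"][:,:,::-1])
print(o["eef_pos"],o["wrist_force"],o["t"],proj(c,[.419,-.2547,.022],o))
E
```

```text
t: 2.95
eef_pos: [0.4189, -0.2498, 0.0089]
orientation: [[-1.0, -0.002, -0.002], [-0.002, 1.0, 0.002], [0.002, 0.002, -1.0]]
wrist_force: [-0.5, -0.0, 0.1]
finger_gap: 0.0853
[ 0.41893079 -0.2498213   0.00886705] [-0.48625965 -0.04192408  0.09050709] 2.95 [312.12858853 303.85606848]
```

View pics/w2.png

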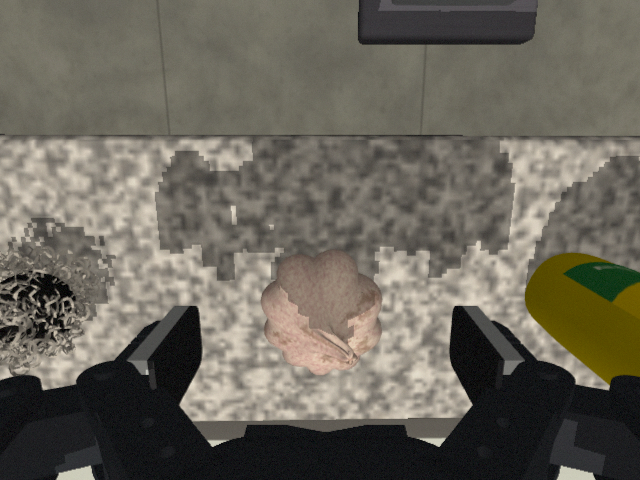

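The garlic is centred between the open fingers at (321,308), so I'll close.

```bash
python3 -m pendant '[{"tx":-0.1,"ty":-0.1,"tz":0,"wx":0,"wy":0,"wz":0,"fingers":4},{"tx":-0.1,"ty":-0.1,"tz":0,"wx":0,"wy":0,"wz":0,"fingers":4},{"tx":-0.1,"ty":-0.1,"tz":0,"wx":0,"wy":0,"wz":0,"fingers":4},{"tx":-0.1,"ty":-0.1,"tz":0,"wx":0,"wy":0,"wz":0,"fingers":4},{"tx":-0.1,"ty":-0.1,"tz":0,"wx":0,"wy":0,"wz":0,"fingers":4},{"tx":-0.1,"ty":-0.1,"tz":0,"wx":0,"wy":0,"wz":0,"fingers":4},{"tx":-0.1,"ty":-0.1,"tz":0,"wx":0,"wy":0,"wz":0,"fingers":4}]' 30
```

```text
t: 3.7
eef_pos: [0.4208, -0.253, 0.0103]
orientation: [[-1.0, -0.0, 0.0], [-0.0, 1.0, 0.0], [-0.0, 0.0, -1.0]]
wrist_force: [-0.7, 0.3, -0.1]
finger_gap: 0.0401
```

```bash
python3 -m pendant '[{"tx":0,"ty":0,"tz":0,"wx":0,"wy":0,"wz":0,"fingers":1},{"tx":0,"ty":0,"tz":0,"wx":0,"wy":0,"wz":0,"fingers":1},{"tx":0,"ty":0,"tz":0,"wx":0,"wy":0,"wz":0,"fingers":1}]' 30;python3 - <<'E'
from h import *
o=manip.get_obs();c=manip.camera("wrist");cv2.imwrite("pics/w3.png",c["img"][:,:,::-1])
E
```

```text
t: 4.0
eef_pos: [0.4222, -0.2538, 0.0128]
orientation: [[-1.0, -0.0, 0.002], [-0.0, 1.0, -0.001], [-0.002, -0.001, -1.0]]
wrist_force: [-2.0, 3.4, 12.0]
finger_gap: 0.0304
```

View pics/w3.png

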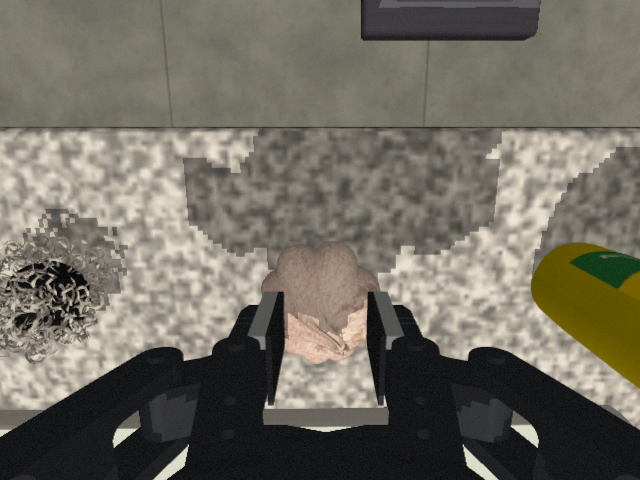

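```bash
python3 - <<'E'
from h import *
c=manip.camera("wrist");T=np.array(c["T_tool_cam"]);f=K(c)
for x in(.011,0,-.011):
  for h in (0,-.01,-.02,-.04):
    q=T[:3,:3].T@(np.array([x,.015,h])-T[:3,3]);print(x,h,np.round([c["cx"]+f*q[0]/-q[2],c["cy"]-f*q[1]/-q[2]]))
o=manip.get_obs();print(o["eef_pos"],o["wrist_force"],o["finger_gap"])
for z in (.0,.02,.05):print(z,proj(c,[.420,-.252,z],o))
E
```

```text
0.011 0 [361. 266.]
0.011 -0.01 [363. 274.]
0.011 -0.02 [366. 283.]
0.011 -0.04 [372. 305.]
0 0 [361. 291.]
0 -0.01 [363. 301.]
0 -0.02 [365. 311.]
0 -0.04 [371. 337.]
-0.011 0 [360. 316.]
-0.011 -0.01 [362. 326.]
-0.011 -0.02 [364. 338.]
-0.011 -0.04 [370. 367.]
[ 0.42219625 -0.25376086  0.01274811] [-1.87483886  3.51790665 13.7616255 ] 0.030134384556017354
0.0 [328.72053818 275.9521188 ]
0.02 [329.07257486 292.83831016]
0.05 [329.78534652 327.02792512]
```

The pads sit higher than I assumed: they closed on the bulb's tapered top, 30 mm wide. I'll open, go about 20 mm lower, and close again.

```bash
python3 -m pendant '[{"tx":0,"ty":0,"tz":0,"wx":0,"wy":0,"wz":0,"fingers":7.5},{"tx":0,"ty":0,"tz":0,"wx":0,"wy":0,"wz":0,"fingers":7.5},{"tx":0,"ty":0,"tz":0,"wx":0,"wy":0,"wz":0,"fingers":7.5},{"tx":0,"ty":0,"tz":0,"wx":0,"wy":0,"wz":0,"fingers":7.5},{"tx":0.1,"ty":0.1,"tz":1,"wx":0,"wy":0,"wz":0,"fingers":7.5},{"tx":0.1,"ty":0.1,"tz":1.8,"wx":0,"wy":0,"wz":0,"fingers":7.5},{"tx":0.1,"ty":0.1,"tz":1.8,"wx":0,"wy":0,"wz":0,"fingers":7.5}]' 30
python3 -m pendant '[{"tx":0,"ty":0,"tz":0,"wx":0,"wy":0,"wz":0,"fingers":3},{"tx":0,"ty":0,"tz":0,"wx":0,"wy":0,"wz":0,"fingers":3},{"tx":0,"ty":0,"tz":0,"wx":0,"wy":0,"wz":0,"fingers":3},{"tx":0,"ty":0,"tz":0,"wx":0,"wy":0,"wz":0,"fingers":3},{"tx":0,"ty":0,"tz":0,"wx":0,"wy":0,"wz":0,"fingers":3},{"tx":0,"ty":0,"tz":0,"wx":0,"wy":0,"wz":0,"fingers":3},{"tx":0,"ty":0,"tz":0,"wx":0,"wy":0,"wz":0,"fingers":3}]' 30
python3 - <<'E'
from h import *
o=manip.get_obs();c=manip.camera("wrist");cv2.imwrite("pics/w4.png",c["img"][:,:,::-1])
E
```

```text
t: 4.8
eef_pos: [0.4183, -0.2507, -0.01]
orientation: [[-1.0, -0.0, -0.003], [-0.0, 1.0, 0.003], [0.003, 0.003, -1.0]]
wrist_force: [0.1, 0.2, -0.4]
finger_gap: 0.0749
t: 5.5
eef_pos: [0.4201, -0.2523, -0.0073]
orientation: [[-1.0, -0.0, 0.001], [-0.0, 1.0, -0.001], [-0.001, -0.001, -1.0]]
wrist_force: [0.7, 0.2, 2.7]
finger_gap: 0.0446
```

View pics/w4.png

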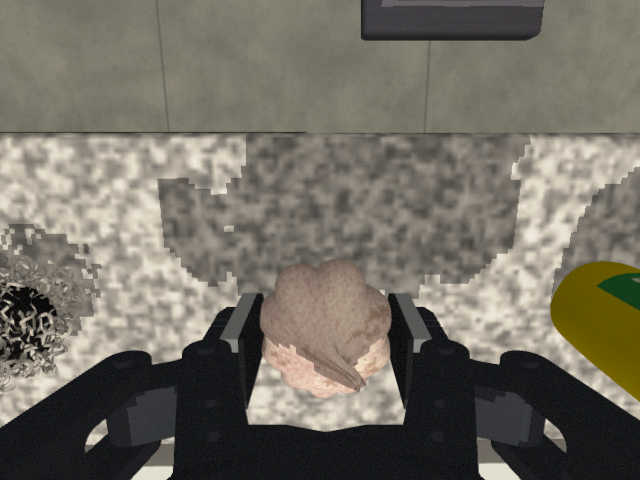

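The garlic is held firmly, with a 44.6 mm gap. I'll lift it above the soap's height and carry it to the small seat.

```bash
python3 -m pendant '[{"tx":0,"ty":0,"tz":-2,"wx":0,"wy":0,"wz":0,"fingers":3},{"tx":0,"ty":0,"tz":-6,"wx":0,"wy":0,"wz":0,"fingers":3},{"tx":0,"ty":0,"tz":-11,"wx":0,"wy":0,"wz":0,"fingers":3},{"tx":0,"ty":0,"tz":-16,"wx":0,"wy":0,"wz":0,"fingers":3},{"tx":0,"ty":0,"tz":-21,"wx":0,"wy":0,"wz":0,"fingers":3},{"tx":-1,"ty":3,"tz":-21,"wx":0,"wy":0,"wz":0,"fingers":3},{"tx":-2.7,"ty":7.7,"tz":-21,"wx":0,"wy":0,"wz":0,"fingers":3},{"tx":-4.4,"ty":12.4,"tz":-21,"wx":0,"wy":0,"wz":0,"fingers":3}]'
python3 rel.py .552 .1265 .1 90
```

```text
t: 6.35
eef_pos: [0.4637, -0.1269, 0.2023]
orientation: [[-1.0, 0.002, 0.0], [0.002, 1.0, -0.0], [-0.0, -0.0, -1.0]]
wrist_force: [1.3, -0.4, 0.1]
finger_gap: 0.0446
t 6.35 eef [ 0.4637 -0.1269  0.2023] gap 0.0446 F [ 1.3 -0.4  0.1] j6 -114
shift cm [-8.77 25.36 10.23] turn [-0.     0.    -0.002]
```

```bash
python3 -m pendant '[{"tx":-1.6,"ty":4.5,"tz":0,"wx":0,"wy":0,"wz":0,"fingers":3},{"tx":-3.2,"ty":9,"tz":0,"wx":0,"wy":0,"wz":0,"fingers":3},{"tx":-4.8,"ty":13.5,"tz":0,"wx":0,"wy":0,"wz":0,"fingers":3},{"tx":-6.4,"ty":18,"tz":0,"wx":0,"wy":0,"wz":0,"fingers":3},{"tx":-8,"ty":22.5,"tz":1,"wx":0,"wy":0,"wz":0,"fingers":3},{"tx":-8.6,"ty":25.2,"tz":4,"wx":0,"wy":0,"wz":0,"fingers":3},{"tx":-8.6,"ty":25.2,"tz":8,"wx":0,"wy":0,"wz":0,"fingers":3},{"tx":-8.6,"ty":25.2,"tz":10,"wx":0,"wy":0,"wz":0,"fingers":3}]'
python3 rel.py .552 .1265 .001 90;python3 - <<'E'
from h import *
o=manip.get_obs();c=manip.camera("wrist");cv2.imwrite("pics/w5.png",c["img"][:,:,::-1])
for p in ((.552,.1265,.014),(.632,.126,.014)):print(proj(c,p,o))
E
```

```text
t: 7.15
eef_pos: [0.5468, 0.125, 0.0975]
orientation: [[-1.0, -0.002, -0.007], [-0.002, 1.0, -0.001], [0.007, -0.001, -1.0]]
wrist_force: [0.3, -0.3, -0.4]
finger_gap: 0.0447
t 7.15 eef [0.5468 0.125  0.0975] gap 0.0447 F [ 0.3 -0.3 -0.4] j6 -85
shift cm [-0.58  0.15  9.65] turn [-0.001 -0.007  0.002]
[327.34195079 249.62459429]
[326.10399831 366.0674431 ]
```

View pics/w5.png

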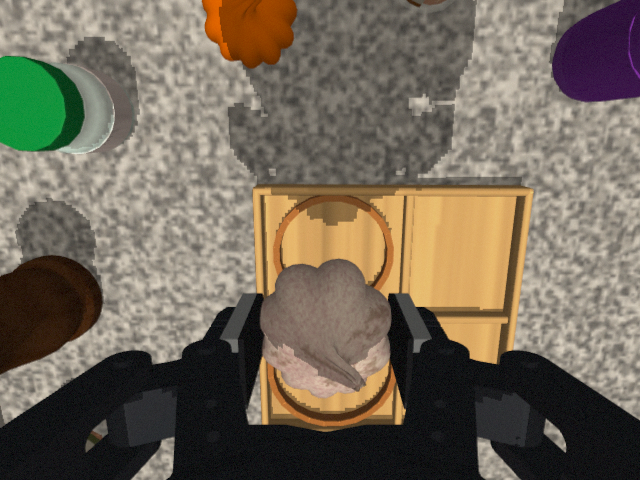

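The small ring spans columns 274–393 and starts at row 195. The caddy's near wall runs from (254,187) to (532,188). The ring looks about 3 mm further +y than my estimate.

```bash
python3 - <<'E'
from h import *
o=manip.get_obs();c=manip.camera("wrist")
for n,u,v,z in (("ring outer front",333,194,.014),("ring inner front",333,200,.014),("ringL",274,249,.014),("ringR",393,249,.014),("wallL",254,187,.018),("wallR",533,187,.018),("bigring back outer",330,427,.014)):print(n,np.round(back(c,u,v,z,o)[:2],4))
print(o["eef_pos"])
E
python3 rel.py .5535 .1285 .001 90
```

```text
ring outer front [0.5151 0.129 ]
ring inner front [0.5186 0.129 ]
ringL [0.5485 0.0934]
ringR [0.5484 0.1655]
wallL [0.5106 0.0835]
wallR [0.5103 0.2437]
bigring back outer [0.674 0.128]
[0.54489782 0.12434539 0.09456026]
t 7.25 eef [0.5458 0.1241 0.097 ] gap 0.0444 F [-1.   0.6 -1.5] j6 -85
shift cm [-0.86  0.45  9.59] turn [-0.001 -0.01   0.001]
```

```bash
python3 -m pendant '[{"tx":-0.4,"ty":0.4,"tz":2,"wx":0,"wy":0,"wz":0,"fingers":3},{"tx":-0.4,"ty":0.4,"tz":5,"wx":0,"wy":0,"wz":0,"fingers":3},{"tx":-0.4,"ty":0.4,"tz":7,"wx":0,"wy":0,"wz":0,"fingers":3},{"tx":-0.4,"ty":0.4,"tz":8,"wx":0,"wy":0,"wz":0,"fingers":3},{"tx":-0.4,"ty":0.4,"tz":8,"wx":0,"wy":0,"wz":0,"fingers":3},{"tx":-0.4,"ty":0.4,"tz":8,"wx":0,"wy":0,"wz":0,"fingers":3}]'
python3 rel.py .552 .129 .000 90;sleep 0;python3 rel.py .552 .129 .000 90
```

```text
t: 7.85
eef_pos: [0.5548, 0.128, 0.0238]
orientation: [[-1.0, 0.0, 0.002], [0.0, 1.0, 0.0], [-0.002, 0.0, -1.0]]
wrist_force: [1.0, -0.2, -0.4]
finger_gap: 0.0447
t 7.85 eef [0.5548 0.128  0.0238] gap 0.0447 F [ 1.  -0.2 -0.4] j6 -84
shift cm [0.29 0.1  2.38] turn [ 0.     0.002 -0.   ]
t 7.85 eef [0.5548 0.128  0.0238] gap 0.0447 F [ 1.  -0.2 -0.4] j6 -84
shift cm [0.29 0.1  2.38] turn [ 0.     0.002 -0.   ]
```

```bash
python3 -m pendant '[{"tx":0.3,"ty":0.1,"tz":1,"wx":0,"wy":0,"wz":0,"fingers":3},{"tx":0.3,"ty":0.1,"tz":2,"wx":0,"wy":0,"wz":0,"fingers":3},{"tx":0.3,"ty":0.1,"tz":2.3,"wx":0,"wy":0,"wz":0,"fingers":3},{"tx":0.3,"ty":0.1,"tz":2.3,"wx":0,"wy":0,"wz":0,"fingers":3},{"tx":0.3,"ty":0.1,"tz":2.3,"wx":0,"wy":0,"wz":0,"fingers":3}]'
python3 rel.py .552 .129 -.001 90
```

```text
t: 8.35
eef_pos: [0.5505, 0.1291, -0.0011]
orientation: [[-1.0, -0.0, -0.0], [-0.0, 1.0, -0.0], [0.0, -0.0, -1.0]]
wrist_force: [-1.2, 0.0, -0.4]
finger_gap: 0.0445
t 8.35 eef [ 0.5505  0.1291 -0.0011] gap 0.0445 F [-1.2  0.  -0.4] j6 -84
shift cm [-0.15 -0.01 -0.01] turn [-0. -0.  0.]
```

```bash
python3 -m pendant '[{"tx":-0.1,"ty":0,"tz":0.15,"wx":0,"wy":0,"wz":0,"fingers":3},{"tx":-0.1,"ty":0,"tz":0.25,"wx":0,"wy":0,"wz":0,"fingers":3},{"tx":-0.1,"ty":0,"tz":0.25,"wx":0,"wy":0,"wz":0,"fingers":3}]'
python3 -m pendant '[{"tx":0,"ty":0,"tz":0,"wx":0,"wy":0,"wz":0,"fingers":6},{"tx":0,"ty":0,"tz":0,"wx":0,"wy":0,"wz":0,"fingers":6},{"tx":0,"ty":0,"tz":0,"wx":0,"wy":0,"wz":0,"fingers":6},{"tx":0,"ty":0,"tz":0,"wx":0,"wy":0,"wz":0,"fingers":6}]'
```

```text
t: 8.65
eef_pos: [0.5517, 0.1292, -0.0014]
orientation: [[-1.0, -0.0, -0.001], [-0.0, 1.0, -0.0], [0.001, -0.0, -1.0]]
wrist_force: [-6.5, -0.8, 12.8]
finger_gap: 0.0448
t: 9.05
eef_pos: [0.5514, 0.129, -0.0037]
orientation: [[-1.0, -0.0, -0.001], [-0.0, 1.0, -0.0], [0.001, -0.0, -1.0]]
wrist_force: [-0.3, -0.1, 0.0]
finger_gap: 0.0599
```

```bash
python3 -m pendant '[{"tx":0,"ty":0,"tz":-3,"wx":0,"wy":0,"wz":0,"fingers":6},{"tx":0,"ty":0,"tz":-8,"wx":0,"wy":0,"wz":0,"fingers":8.5},{"tx":0,"ty":0,"tz":-13,"wx":0,"wy":0,"wz":0,"fingers":8.5},{"tx":0,"ty":0,"tz":-18,"wx":0,"wy":0,"wz":0,"fingers":8.5},{"tx":0,"ty":-3,"tz":-22,"wx":0,"wy":0,"wz":0,"fingers":8.5},{"tx":0.5,"ty":-8,"tz":-22,"wx":0,"wy":0,"wz":0,"fingers":8.5},{"tx":1,"ty":-13,"tz":-22,"wx":0,"wy":0,"wz":0,"fingers":8.5},{"tx":1.5,"ty":-18,"tz":-22,"wx":0,"wy":0,"wz":0,"fingers":8.5}]'
python3 -m pendant '[{"tx":0,"ty":0,"tz":0,"wx":0,"wy":0,"wz":0,"fingers":8.5},{"tx":0,"ty":0,"tz":0,"wx":0,"wy":0,"wz":0,"fingers":8.5},{"tx":0,"ty":0,"tz":0,"wx":0,"wy":0,"wz":0,"fingers":8.5}]'
python3 - <<'E'
from h import *
o=manip.get_obs();c=manip.camera("wrist");cv2.imwrite("pics/w6.png",c["img"][:,:,::-1])
print(o["eef_pos"]);
for p in ((.583,-.055,.148),(.701,-.052,.106),(.635,.2085,.006),(.552,.129,.05)):print(proj(c,p,o))
E
```

```text
t: 9.85
eef_pos: [0.5366, -0.0517, 0.2173]
orientation: [[-1.0, -0.001, 0.001], [-0.001, 1.0, -0.0], [-0.001, -0.0, -1.0]]
wrist_force: [0.1, 0.8, -0.4]
finger_gap: 0.0851
t: 10.15
eef_pos: [0.5368, -0.0493, 0.2164]
orientation: [[-1.0, -0.001, -0.0], [-0.001, 1.0, 0.001], [0.0, 0.001, -1.0]]
wrist_force: [0.4, -0.5, 0.3]
finger_gap: 0.0848
[ 0.53675699 -0.04934747  0.21641786]
[315.33978797 320.99260308]
[321.17069749 437.09673723]
[591.97212047 306.1130732 ]
[544.54746677 233.1546121 ]
```

View pics/w6.png

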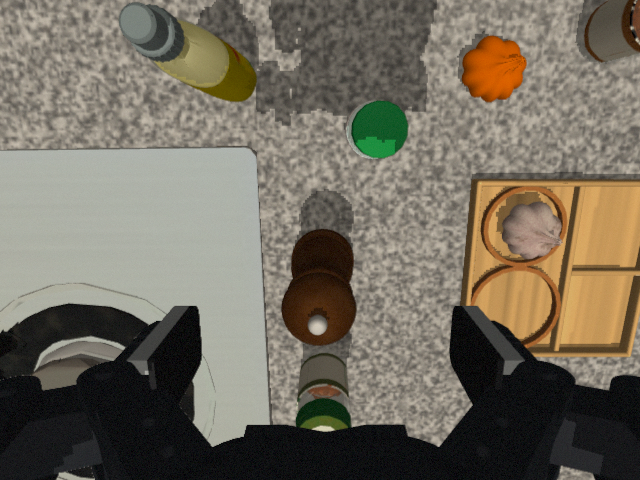

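The garlic stands inside the small seat at (530,230). The mill's nut is at (318,324), which puts the mill at about (.5845,-.0535). I'll descend on its head.

```bash
python3 -m pendant '[{"tx":-4.8,"ty":-0.4,"tz":0,"wx":0,"wy":0,"wz":0,"fingers":8.5},{"tx":-4.8,"ty":-0.4,"tz":0,"wx":0,"wy":0,"wz":0,"fingers":8.5},{"tx":-4.8,"ty":-0.4,"tz":4,"wx":0,"wy":0,"wz":0,"fingers":8.5},{"tx":-4.8,"ty":-0.4,"tz":8,"wx":0,"wy":0,"wz":0,"fingers":8.5},{"tx":-4.8,"ty":-0.4,"tz":11,"wx":0,"wy":0,"wz":0,"fingers":8.5},{"tx":-4.8,"ty":-0.4,"tz":12.7,"wx":0,"wy":0,"wz":0,"fingers":8.5},{"tx":-4.8,"ty":-0.4,"tz":12.7,"wx":0,"wy":0,"wz":0,"fingers":8.5},{"tx":-4.8,"ty":-0.4,"tz":12.7,"wx":0,"wy":0,"wz":0,"fingers":8.5}]'
python3 -m pendant '[{"tx":0,"ty":0,"tz":0,"wx":0,"wy":0,"wz":0,"fingers":3},{"tx":0,"ty":0,"tz":0,"wx":0,"wy":0,"wz":0,"fingers":3},{"tx":0,"ty":0,"tz":0,"wx":0,"wy":0,"wz":0,"fingers":3},{"tx":0,"ty":0,"tz":0,"wx":0,"wy":0,"wz":0,"fingers":3},{"tx":0,"ty":0,"tz":0,"wx":0,"wy":0,"wz":0,"fingers":3},{"tx":0,"ty":0,"tz":0,"wx":0,"wy":0,"wz":0,"fingers":3}]' 40
```

```text
t: 11.0
eef_pos: [0.5857, -0.0538, 0.0911]
orientation: [[-1.0, -0.001, 0.002], [-0.001, 1.0, -0.0], [-0.002, -0.0, -1.0]]
wrist_force: [1.1, -0.4, 0.2]
finger_gap: 0.0851
t: 11.6
eef_pos: [0.5864, -0.0545, 0.0921]
orientation: [[-1.0, -0.0, 0.004], [-0.0, 1.0, -0.001], [-0.004, -0.001, -1.0]]
wrist_force: [-0.4, 0.4, 5.8]
finger_gap: 0.0462
```

The gap is 46 mm with an upward push, so the grip is a little above the head's widest point. I'll regrip lower.

```bash
python3 -m pendant '[{"tx":0,"ty":0,"tz":0,"wx":0,"wy":0,"wz":0,"fingers":6.5},{"tx":0,"ty":0,"tz":0,"wx":0,"wy":0,"wz":0,"fingers":6.5},{"tx":0.1,"ty":0,"tz":0.8,"wx":0,"wy":0,"wz":0,"fingers":6.5},{"tx":0.1,"ty":0,"tz":0.9,"wx":0,"wy":0,"wz":0,"fingers":6.5},{"tx":0.1,"ty":0,"tz":0.9,"wx":0,"wy":0,"wz":0,"fingers":3},{"tx":0.1,"ty":0,"tz":0.9,"wx":0,"wy":0,"wz":0,"fingers":3},{"tx":0.1,"ty":0,"tz":0.9,"wx":0,"wy":0,"wz":0,"fingers":3},{"tx":0.1,"ty":0,"tz":0.9,"wx":0,"wy":0,"wz":0,"fingers":3}]' 40
python3 -m pendant '[{"tx":0,"ty":0,"tz":0,"wx":0,"wy":0,"wz":0,"fingers":3},{"tx":0,"ty":0,"tz":0,"wx":0,"wy":0,"wz":0,"fingers":3}]' 40
```

```text
t: 12.4
eef_pos: [0.5835, -0.0541, 0.0803]
orientation: [[-1.0, -0.0, -0.001], [-0.0, 1.0, 0.0], [0.001, 0.0, -1.0]]
wrist_force: [0.9, 0.2, -0.8]
finger_gap: 0.0465
t: 12.6
eef_pos: [0.5836, -0.0541, 0.0805]
orientation: [[-1.0, -0.0, -0.0], [-0.0, 1.0, 0.0], [0.0, 0.0, -1.0]]
wrist_force: [0.1, 0.0, -1.1]
finger_gap: 0.0471
```

```bash
python3 -m pendant '[{"tx":0,"ty":0,"tz":-2,"wx":0,"wy":0,"wz":0,"fingers":3},{"tx":0,"ty":0,"tz":-6,"wx":0,"wy":0,"wz":0,"fingers":3},{"tx":0,"ty":0,"tz":-10,"wx":0,"wy":0,"wz":0,"fingers":3},{"tx":-1,"ty":3,"tz":-10,"wx":0,"wy":0,"wz":0,"fingers":3},{"tx":-2,"ty":7,"tz":-10,"wx":0,"wy":0,"wz":0,"fingers":3},{"tx":-3,"ty":11,"tz":-10,"wx":0,"wy":0,"wz":0,"fingers":3},{"tx":-4,"ty":15,"tz":-10,"wx":0,"wy":0,"wz":0,"fingers":3},{"tx":-4.8,"ty":18.3,"tz":-10,"wx":0,"wy":0,"wz":0,"fingers":3}]'
python3 -m pendant '[{"tx":0,"ty":0,"tz":0,"wx":0,"wy":0,"wz":0,"fingers":3},{"tx":0,"ty":0,"tz":3,"wx":0,"wy":0,"wz":0,"fingers":3},{"tx":0,"ty":0,"tz":6,"wx":0,"wy":0,"wz":0,"fingers":3},{"tx":0,"ty":0,"tz":7.5,"wx":0,"wy":0,"wz":0,"fingers":3},{"tx":0,"ty":0,"tz":7.5,"wx":0,"wy":0,"wz":0,"fingers":3},{"tx":0,"ty":0,"tz":7.5,"wx":0,"wy":0,"wz":0,"fingers":3}]'
python3 rel.py .6315 .129 .0865 90
python3 - <<'E'
from h import *
o=manip.get_obs();c=manip.camera("top");a=c["img"][:,:,::-1][150:310,150:360]
b=manip.camera("wrist")["img"][:,:,::-1]
cv2.imwrite("pics/m1.png",np.hstack([cv2.resize(a,(525,400),interpolation=cv2.INTER_CUBIC),cv2.resize(b,(533,400))])[:, :][:, :800] if 0 else np.vstack([cv2.resize(a,(394,300),interpolation=cv2.INTER_CUBIC),cv2.resize(b,(394,295))]))
E
```

```text
t: 13.4
eef_pos: [0.6319, 0.131, 0.1807]
orientation: [[-1.0, -0.001, 0.0], [-0.001, 1.0, 0.0], [-0.0, 0.0, -1.0]]
wrist_force: [0.6, -0.8, -1.7]
finger_gap: 0.0468
t: 14.0
eef_pos: [0.6321, 0.1284, 0.1064]
orientation: [[-1.0, 0.0, 0.001], [0.0, 1.0, -0.0], [-0.001, -0.0, -1.0]]
wrist_force: [0.0, -0.1, -2.1]
finger_gap: 0.0469
t 14.0 eef [0.6321 0.1284 0.1064] gap 0.0469 F [ 0.  -0.1 -2.1] j6 -85
shift cm [0.06 0.06 1.99] turn [-0.     0.001 -0.   ]
```

View pics/m1.png

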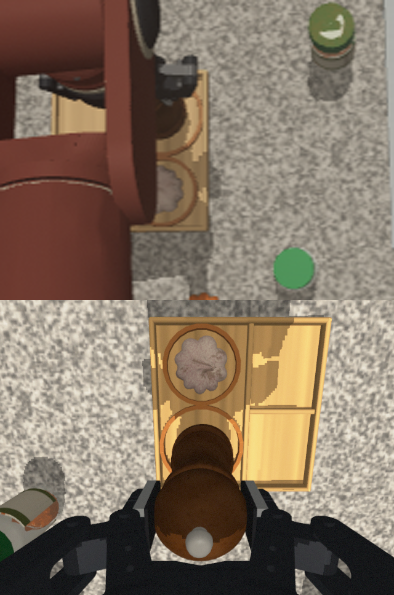

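The wrist view shows the garlic centred in its ring and the mill's base inside the large ring. I'll lower and release.

```bash
python3 -m pendant '[{"tx":0,"ty":0.05,"tz":1,"wx":0,"wy":0,"wz":0,"fingers":3},{"tx":0,"ty":0.05,"tz":1.6,"wx":0,"wy":0,"wz":0,"fingers":3},{"tx":0,"ty":0.05,"tz":1.9,"wx":0,"wy":0,"wz":0,"fingers":3},{"tx":0,"ty":0.05,"tz":2.05,"wx":0,"wy":0,"wz":0,"fingers":3},{"tx":0,"ty":0.05,"tz":2.05,"wx":0,"wy":0,"wz":0,"fingers":3}]'
```

```text
t: 14.6
eef_pos: [0.6324, 0.1293, 0.0864]
orientation: [[-1.0, -0.0, 0.001], [-0.0, 1.0, -0.0], [-0.001, -0.0, -1.0]]
wrist_force: [-0.4, -0.2, 3.9]
finger_gap: 0.0469
```

```bash
python3 -m pendant '[{"tx":0,"ty":0,"tz":0,"wx":0,"wy":0,"wz":0,"fingers":7.5},{"tx":0,"ty":0,"tz":0,"wx":0,"wy":0,"wz":0,"fingers":7.5},{"tx":0,"ty":0,"tz":0,"wx":0,"wy":0,"wz":0,"fingers":7.5},{"tx":0,"ty":0,"tz":-2,"wx":0,"wy":0,"wz":0,"fingers":7.5},{"tx":0,"ty":0,"tz":-6,"wx":0,"wy":0,"wz":0,"fingers":7.5},{"tx":0,"ty":0,"tz":-10,"wx":0,"wy":0,"wz":0,"fingers":8.5},{"tx":0,"ty":0,"tz":-13,"wx":0,"wy":0,"wz":0,"fingers":8.5},{"tx":0,"ty":0,"tz":-13,"wx":0,"wy":0,"wz":0,"fingers":8.5}]'
python3 -m pendant '[{"tx":-1,"ty":-3,"tz":0,"wx":0,"wy":0,"wz":0.15,"fingers":8.5},{"tx":-2.5,"ty":-7,"tz":0,"wx":0,"wy":0,"wz":0.3,"fingers":8.5},{"tx":-4,"ty":-11,"tz":0,"wx":0,"wy":0,"wz":0.44,"fingers":8.5},{"tx":-5.5,"ty":-15,"tz":0,"wx":0,"wy":0,"wz":0.58,"fingers":8.5},{"tx":-6.8,"ty":-18.2,"tz":0,"wx":0,"wy":0,"wz":0.72,"fingers":8.5},{"tx":-6.8,"ty":-18.2,"tz":0,"wx":0,"wy":0,"wz":0.86,"fingers":8.5},{"tx":-6.8,"ty":-18.2,"tz":0,"wx":0,"wy":0,"wz":1.0,"fingers":8.5},{"tx":-6.8,"ty":-18.2,"tz":0,"wx":0,"wy":0,"wz":1.14,"fingers":8.5}]'
python3 rel.py .70 -.053 .19 0
```

```text
t: 15.4
eef_pos: [0.6349, 0.1297, 0.2222]
orientation: [[-1.0, -0.0, 0.011], [-0.0, 1.0, 0.001], [-0.011, 0.001, -1.0]]
wrist_force: [0.1, -0.1, 0.9]
finger_gap: 0.0851
t: 16.2
eef_pos: [0.6993, -0.0532, 0.2133]
orientation: [[-0.412, 0.911, -0.002], [0.911, 0.412, 0.001], [0.001, -0.002, -1.0]]
wrist_force: [-0.6, -0.0, 0.1]
finger_gap: 0.0852
t 16.2 eef [ 0.6993 -0.0532  0.2133] gap 0.0852 F [-0.6 -0.   0.1] j6 -35
shift cm [-0.02  0.08  2.33] turn [-0.002 -0.001  0.424]
```

```bash
python3 -m pendant '[{"tx":0,"ty":0,"tz":0,"wx":0,"wy":0,"wz":0.14,"fingers":8.5},{"tx":0,"ty":0,"tz":0,"wx":0,"wy":0,"wz":0.28,"fingers":8.5},{"tx":0,"ty":0,"tz":0,"wx":0,"wy":0,"wz":0.424,"fingers":8.5},{"tx":0,"ty":0,"tz":0,"wx":0,"wy":0,"wz":0.424,"fingers":8.5},{"tx":0,"ty":0,"tz":0,"wx":0,"wy":0,"wz":0.424,"fingers":8.5}]'
python3 - <<'E'
from h import *
o=manip.get_obs();c=manip.camera("wrist");cv2.imwrite("pics/w7.png",c["img"][:,:,::-1])
print(o["eef_pos"]);
for p in ((.701,-.0515,.106),):print(proj(c,p,o))
E
python3 rel.py .70 -.053 .19 0
```

```text
t: 16.7
eef_pos: [0.6994, -0.0526, 0.214]
orientation: [[-0.01, 1.0, -0.002], [1.0, 0.01, 0.0], [0.0, -0.002, -1.0]]
wrist_force: [-0.6, 0.0, -0.2]
finger_gap: 0.0851
[ 0.69936888 -0.0525876   0.21404266]
[326.61891677 231.43652526]
t 16.75 eef [ 0.6995 -0.0526  0.2143] gap 0.0851 F [ 0.3 -0.2  0.9] j6 -11
shift cm [-0.04  0.06  2.43] turn [-0.001 -0.     0.01 ]
```

View pics/w7.png

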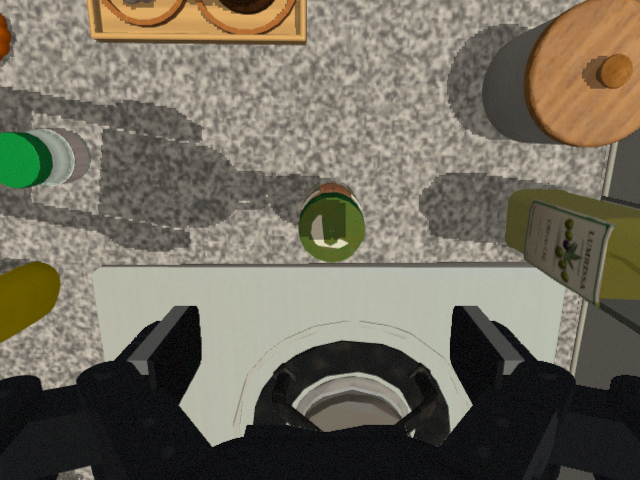

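The cap centre is at (331,228), so the jar is at about (.7035,-.0495).

```bash
python3 -m pendant '[{"tx":0.3,"ty":0.4,"tz":3,"wx":0,"wy":0,"wz":0.01,"fingers":8.5},{"tx":0.3,"ty":0.4,"tz":7,"wx":0,"wy":0,"wz":0.01,"fingers":8.5},{"tx":0.3,"ty":0.4,"tz":11,"wx":0,"wy":0,"wz":0.01,"fingers":8.5},{"tx":0.3,"ty":0.4,"tz":14,"wx":0,"wy":0,"wz":0.01,"fingers":8.5},{"tx":0.3,"ty":0.4,"tz":16,"wx":0,"wy":0,"wz":0.01,"fingers":8.5},{"tx":0.3,"ty":0.4,"tz":17.4,"wx":0,"wy":0,"wz":0.01,"fingers":8.5},{"tx":0.3,"ty":0.4,"tz":17.4,"wx":0,"wy":0,"wz":0.01,"fingers":8.5},{"tx":0.3,"ty":0.4,"tz":17.4,"wx":0,"wy":0,"wz":0.01,"fingers":8.5}]'
python3 -m pendant '[{"tx":0,"ty":0,"tz":0,"wx":0,"wy":0,"wz":0,"fingers":3},{"tx":0,"ty":0,"tz":0,"wx":0,"wy":0,"wz":0,"fingers":3},{"tx":0,"ty":0,"tz":0,"wx":0,"wy":0,"wz":0,"fingers":3},{"tx":0,"ty":0,"tz":0,"wx":0,"wy":0,"wz":0,"fingers":3},{"tx":0,"ty":0,"tz":0,"wx":0,"wy":0,"wz":0,"fingers":3},{"tx":0,"ty":0,"tz":0,"wx":0,"wy":0,"wz":0,"fingers":3},{"tx":0,"ty":0,"tz":0,"wx":0,"wy":0,"wz":0,"fingers":3}]' 40
python3 rel.py .636 .209 .15 0
python3 - <<'E'
from h import *
c=manip.camera("wrist");cv2.imwrite("pics/w8.png",c["img"][:,:,::-1])
E
```

```text
t: 17.55
eef_pos: [0.7043, -0.0497, 0.0421]
orientation: [[0.002, 1.0, 0.001], [1.0, -0.002, -0.0], [-0.0, 0.001, -1.0]]
wrist_force: [-0.4, 0.2, 0.7]
finger_gap: 0.0852
t: 18.25
eef_pos: [0.7044, -0.0498, 0.0428]
orientation: [[0.003, 1.0, 0.001], [1.0, -0.003, -0.0], [-0.0, 0.001, -1.0]]
wrist_force: [-2.3, -0.1, 5.5]
finger_gap: 0.0444
t 18.25 eef [ 0.7044 -0.0498  0.0428] gap 0.0444 F [-2.3 -0.1  5.5] j6 -10
shift cm [ 25.85  -6.9  -10.74] turn [ 0.001  0.    -0.003]
```

View pics/w8.png

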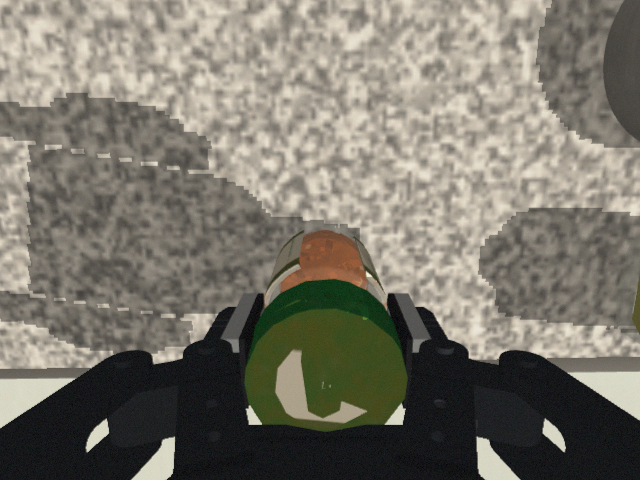

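```bash
python3 -m pendant '[{"tx":0,"ty":0,"tz":-3,"wx":0,"wy":0,"wz":0,"fingers":3},{"tx":0,"ty":0,"tz":-7.5,"wx":0,"wy":0,"wz":0,"fingers":3},{"tx":0,"ty":0,"tz":-12,"wx":0,"wy":0,"wz":0,"fingers":3},{"tx":0,"ty":0,"tz":-16.5,"wx":0,"wy":0,"wz":0,"fingers":3},{"tx":3,"ty":-1,"tz":-19,"wx":0,"wy":0,"wz":0,"fingers":3},{"tx":7,"ty":-2,"tz":-19.5,"wx":0,"wy":0,"wz":0,"fingers":3},{"tx":11,"ty":-3,"tz":-19.5,"wx":0,"wy":0,"wz":0,"fingers":3},{"tx":15,"ty":-4,"tz":-19.5,"wx":0,"wy":0,"wz":0,"fingers":3}]'
python3 -m pendant '[{"tx":4,"ty":-1,"tz":0,"wx":0,"wy":0,"wz":0,"fingers":3},{"tx":8,"ty":-2,"tz":0,"wx":0,"wy":0,"wz":0,"fingers":3},{"tx":10.9,"ty":-2.9,"tz":0,"wx":0,"wy":0,"wz":0,"fingers":3},{"tx":10.9,"ty":-2.9,"tz":0,"wx":0,"wy":0,"wz":0,"fingers":3},{"tx":10.9,"ty":-2.9,"tz":0,"wx":0,"wy":0,"wz":0,"fingers":3},{"tx":10.9,"ty":-2.9,"tz":4,"wx":0,"wy":0,"wz":0,"fingers":3},{"tx":10.9,"ty":-2.9,"tz":8,"wx":0,"wy":0,"wz":0,"fingers":3},{"tx":10.9,"ty":-2.9,"tz":8,"wx":0,"wy":0,"wz":0,"fingers":3}]'
python3 rel.py .636 .209 .049 0
```

```text
t: 19.1
eef_pos: [0.6637, 0.1018, 0.2361]
orientation: [[0.004, 1.0, 0.0], [1.0, -0.004, 0.0], [0.0, 0.0, -1.0]]
wrist_force: [1.1, 0.1, -2.4]
finger_gap: 0.0441
t: 19.9
eef_pos: [0.6312, 0.2072, 0.148]
orientation: [[0.005, 1.0, -0.014], [1.0, -0.005, -0.003], [-0.003, -0.014, -1.0]]
wrist_force: [-1.3, -0.5, -2.4]
finger_gap: 0.044
t 19.9 eef [0.6312 0.2072 0.148 ] gap 0.044 F [-1.3 -0.5 -2.4] j6 12
shift cm [0.22 0.61 9.89] turn [-0.014  0.003 -0.005]
```

```bash
python3 -m pendant '[{"tx":0,"ty":0.2,"tz":0,"wx":0,"wy":0,"wz":0,"fingers":3},{"tx":0,"ty":0.2,"tz":3,"wx":0,"wy":0,"wz":0,"fingers":3},{"tx":0,"ty":0.2,"tz":6,"wx":0,"wy":0,"wz":0,"fingers":3},{"tx":0,"ty":0.2,"tz":6.5,"wx":0,"wy":0,"wz":0,"fingers":3},{"tx":0,"ty":0.2,"tz":6.5,"wx":0,"wy":0,"wz":0,"fingers":3},{"tx":0,"ty":0.2,"tz":6.5,"wx":0,"wy":0,"wz":0,"fingers":3}]'
python3 rel.py .636 .209 .049 0
python3 - <<'E'
from h import *
c=manip.camera("wrist");cv2.imwrite("pics/w9.png",c["img"][:,:,::-1])
E
```

```text
t: 20.5
eef_pos: [0.6396, 0.2098, 0.0945]
orientation: [[0.003, 1.0, 0.005], [1.0, -0.003, 0.001], [0.001, 0.005, -1.0]]
wrist_force: [0.3, 0.1, -0.2]
finger_gap: 0.0441
t 20.5 eef [0.6396 0.2098 0.0945] gap 0.0441 F [ 0.3  0.1 -0.2] j6 12
shift cm [-0.09 -0.38  4.55] turn [ 0.005 -0.001 -0.003]
```

View pics/w9.png

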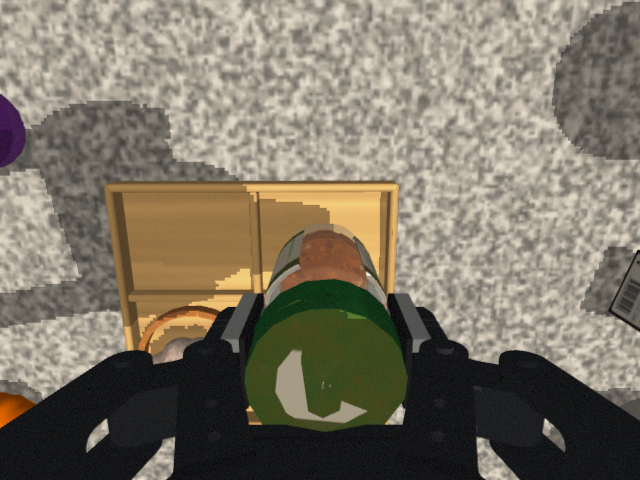

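The bay spans columns 258–385 and the jar is over its middle at about 325. I'll lower.

```bash
python3 -m pendant '[{"tx":-0.1,"ty":-0.35,"tz":0,"wx":0,"wy":0,"wz":0,"fingers":3},{"tx":-0.1,"ty":-0.35,"tz":2,"wx":0,"wy":0,"wz":0,"fingers":3},{"tx":-0.1,"ty":-0.35,"tz":3.5,"wx":0,"wy":0,"wz":0,"fingers":3},{"tx":-0.1,"ty":-0.35,"tz":4.3,"wx":0,"wy":0,"wz":0,"fingers":3},{"tx":-0.1,"ty":-0.35,"tz":4.6,"wx":0,"wy":0,"wz":0,"fingers":3},{"tx":-0.1,"ty":-0.35,"tz":4.7,"wx":0,"wy":0,"wz":0,"fingers":3},{"tx":-0.1,"ty":-0.35,"tz":4.7,"wx":0,"wy":0,"wz":0,"fingers":3}]'
python3 rel.py .636 .209 .047 0
```

```text
t: 21.25
eef_pos: [0.634, 0.2089, 0.0482]
orientation: [[0.003, 1.0, -0.002], [1.0, -0.003, -0.0], [-0.0, -0.002, -1.0]]
wrist_force: [-9.1, -2.3, 16.5]
finger_gap: 0.0443
t 21.25 eef [0.634  0.2089 0.0482] gap 0.0443 F [-9.1 -2.3 16.5] j6 12
shift cm [0.01 0.2  0.12] turn [-0.002  0.    -0.003]
```

```bash
python3 -m pendant '[{"tx":0,"ty":0,"tz":-0.1,"wx":0,"wy":0,"wz":0,"fingers":6.2},{"tx":0,"ty":0,"tz":-0.1,"wx":0,"wy":0,"wz":0,"fingers":6.2},{"tx":0,"ty":0,"tz":-0.1,"wx":0,"wy":0,"wz":0,"fingers":6.2},{"tx":0,"ty":0,"tz":-3,"wx":0,"wy":0,"wz":0,"fingers":6.2},{"tx":0,"ty":0,"tz":-7,"wx":0,"wy":0,"wz":0,"fingers":6.2},{"tx":0,"ty":0,"tz":-11,"wx":0,"wy":0,"wz":0,"fingers":6.2},{"tx":0,"ty":0,"tz":-15,"wx":0,"wy":0,"wz":0,"fingers":8.5},{"tx":0,"ty":0,"tz":-17,"wx":0,"wy":0,"wz":0,"fingers":8.5}]'
python3 -m pendant '[{"tx":0,"ty":-3,"tz":0,"wx":0,"wy":0,"wz":-0.14,"fingers":8.5},{"tx":-0.5,"ty":-6,"tz":0,"wx":0,"wy":0,"wz":-0.28,"fingers":8.5},{"tx":-1,"ty":-9,"tz":0,"wx":0,"wy":0,"wz":-0.42,"fingers":8.5},{"tx":-1.5,"ty":-12,"tz":0,"wx":0,"wy":0,"wz":-0.56,"fingers":8.5},{"tx":-2,"ty":-15,"tz":0,"wx":0,"wy":0,"wz":-0.7,"fingers":8.5},{"tx":-2.5,"ty":-18,"tz":0,"wx":0,"wy":0,"wz":-0.84,"fingers":8.5},{"tx":-3,"ty":-21,"tz":0,"wx":0,"wy":0,"wz":-0.98,"fingers":8.5},{"tx":-3,"ty":-23.5,"tz":0,"wx":0,"wy":0,"wz":-1.12,"fingers":8.5}]'
python3 rel.py .392 .179 .21 90
```

```text
t: 22.05
eef_pos: [0.6357, 0.2089, 0.219]
orientation: [[0.003, 1.0, 0.006], [1.0, -0.003, 0.001], [0.001, 0.006, -1.0]]
wrist_force: [0.8, -0.1, -0.2]
finger_gap: 0.085
t: 22.85
eef_pos: [0.3975, 0.1789, 0.2136]
orientation: [[-0.901, 0.434, -0.001], [0.434, 0.901, -0.0], [0.0, -0.0, -1.0]]
wrist_force: [-0.3, -0.6, 0.3]
finger_gap: 0.0853
t 22.85 eef [0.3975 0.1789 0.2136] gap 0.0853 F [-0.3 -0.6  0.3] j6 -50
shift cm [ 0.5  -0.22  0.36] turn [-0.    -0.001 -0.448]
```

```bash
python3 -m pendant '[{"tx":0,"ty":0,"tz":0,"wx":0,"wy":0,"wz":-0.14,"fingers":8.5},{"tx":0,"ty":0,"tz":0,"wx":0,"wy":0,"wz":-0.28,"fingers":8.5},{"tx":0,"ty":0,"tz":0,"wx":0,"wy":0,"wz":-0.448,"fingers":8.5},{"tx":0,"ty":0,"tz":0,"wx":0,"wy":0,"wz":-0.448,"fingers":8.5},{"tx":0,"ty":0,"tz":0,"wx":0,"wy":0,"wz":-0.448,"fingers":8.5}]'
python3 - <<'E'
from h import *
o=manip.get_obs();c=manip.camera("wrist");cv2.imwrite("pics/w10.png",c["img"][:,:,::-1])
print(o["eef_pos"]);
for p in ((.395,.179,.106),):print(proj(c,p,o))
E
python3 rel.py .395 .179 .042 90
```

```text
t: 23.35
eef_pos: [0.3989, 0.1793, 0.214]
orientation: [[-1.0, 0.008, -0.0], [0.008, 1.0, -0.0], [0.0, -0.0, -1.0]]
wrist_force: [-0.0, -0.7, -0.3]
finger_gap: 0.0852
[0.3988665  0.17925943 0.21396122]
[324.4554682  225.65947052]
t 23.4 eef [0.3989 0.1793 0.214 ] gap 0.0852 F [ 0.2 -0.4  0.1] j6 -75
shift cm [ 0.38 -0.03 17.2 ] turn [-0.    -0.    -0.008]
```

View pics/w10.png

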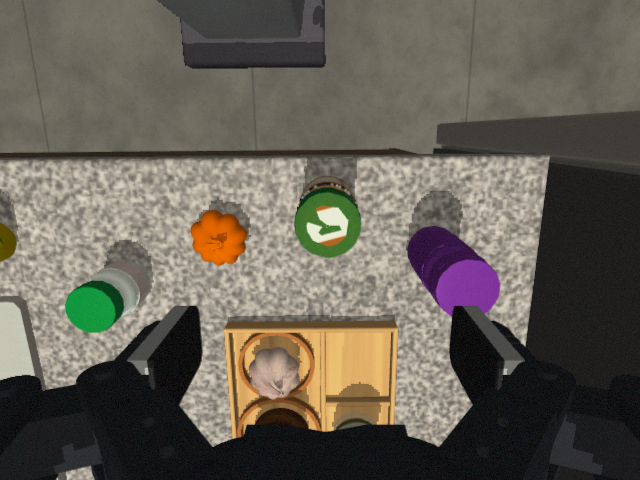

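The near jar's cap is at (328,223) and the purple look-alike is clear at about (440,250). I'll descend with a slightly narrower opening.

```bash
python3 -m pendant '[{"tx":0.6,"ty":0.2,"tz":3,"wx":0,"wy":0,"wz":-0.008,"fingers":7.2},{"tx":0.6,"ty":0.2,"tz":7,"wx":0,"wy":0,"wz":-0.008,"fingers":7.2},{"tx":0.6,"ty":0.2,"tz":11,"wx":0,"wy":0,"wz":-0.008,"fingers":7.2},{"tx":0.6,"ty":0.2,"tz":14,"wx":0,"wy":0,"wz":-0.008,"fingers":7.2},{"tx":0.6,"ty":0.2,"tz":16,"wx":0,"wy":0,"wz":-0.008,"fingers":7.2},{"tx":0.6,"ty":0.2,"tz":17.2,"wx":0,"wy":0,"wz":-0.008,"fingers":7.2},{"tx":0.6,"ty":0.2,"tz":17.2,"wx":0,"wy":0,"wz":-0.008,"fingers":7.2},{"tx":0.6,"ty":0.2,"tz":17.2,"wx":0,"wy":0,"wz":-0.008,"fingers":7.2}]'
python3 -m pendant '[{"tx":0,"ty":0,"tz":0,"wx":0,"wy":0,"wz":0,"fingers":3},{"tx":0,"ty":0,"tz":0,"wx":0,"wy":0,"wz":0,"fingers":3},{"tx":0,"ty":0,"tz":0,"wx":0,"wy":0,"wz":0,"fingers":3},{"tx":0,"ty":0,"tz":0,"wx":0,"wy":0,"wz":0,"fingers":3},{"tx":0,"ty":0,"tz":0,"wx":0,"wy":0,"wz":0,"fingers":3},{"tx":0,"ty":0,"tz":0,"wx":0,"wy":0,"wz":0,"fingers":3}]' 40
python3 rel.py .554 .209 .15 90
```

```text
t: 24.2
eef_pos: [0.3937, 0.1815, 0.0431]
orientation: [[-1.0, -0.002, 0.001], [-0.002, 1.0, 0.0], [-0.001, 0.0, -1.0]]
wrist_force: [0.1, 0.4, 1.3]
finger_gap: 0.0724
t: 24.8
eef_pos: [0.3943, 0.1815, 0.0439]
orientation: [[-1.0, -0.002, 0.003], [-0.002, 1.0, 0.0], [-0.003, 0.0, -1.0]]
wrist_force: [-0.3, -0.3, 6.2]
finger_gap: 0.0442
t 24.8 eef [0.3943 0.1815 0.0439] gap 0.0442 F [-0.3 -0.3  6.2] j6 -75
shift cm [-16.01   2.71 -10.56] turn [0.    0.003 0.002]
```

```bash
python3 -m pendant '[{"tx":0,"ty":0,"tz":-3,"wx":0,"wy":0,"wz":0,"fingers":3},{"tx":0,"ty":0,"tz":-7,"wx":0,"wy":0,"wz":0,"fingers":3},{"tx":-2,"ty":0,"tz":-10,"wx":0,"wy":0,"wz":0,"fingers":3},{"tx":-6,"ty":1,"tz":-10,"wx":0,"wy":0,"wz":0,"fingers":3},{"tx":-10,"ty":2,"tz":-10,"wx":0,"wy":0,"wz":0,"fingers":3},{"tx":-14,"ty":2.7,"tz":-10,"wx":0,"wy":0,"wz":0,"fingers":3},{"tx":-16,"ty":2.7,"tz":-10,"wx":0,"wy":0,"wz":0,"fingers":3},{"tx":-16,"ty":2.7,"tz":-10,"wx":0,"wy":0,"wz":0,"fingers":3}]'
python3 -m pendant '[{"tx":0,"ty":0,"tz":0,"wx":0,"wy":0,"wz":0,"fingers":3},{"tx":0,"ty":0,"tz":3,"wx":0,"wy":0,"wz":0,"fingers":3},{"tx":0,"ty":0,"tz":5,"wx":0,"wy":0,"wz":0,"fingers":3},{"tx":0,"ty":0,"tz":5,"wx":0,"wy":0,"wz":0,"fingers":3},{"tx":0,"ty":0,"tz":5,"wx":0,"wy":0,"wz":0,"fingers":3}]'
python3 rel.py .554 .209 .0495 90
python3 - <<'E'
from h import *
c=manip.camera("wrist");cv2.imwrite("pics/w11.png",c["img"][:,:,::-1])
E
```

```text
t: 25.6
eef_pos: [0.5547, 0.2086, 0.1418]
orientation: [[-1.0, -0.001, -0.0], [-0.001, 1.0, -0.0], [0.0, -0.0, -1.0]]
wrist_force: [-0.5, 0.5, -1.0]
finger_gap: 0.0446
t: 26.1
eef_pos: [0.5518, 0.2087, 0.0923]
orientation: [[-1.0, -0.002, -0.001], [-0.002, 1.0, -0.0], [0.001, -0.0, -1.0]]
wrist_force: [1.3, -0.5, -1.0]
finger_gap: 0.0442
t 26.1 eef [0.5518 0.2087 0.0923] gap 0.0442 F [ 1.3 -0.5 -1. ] j6 -77
shift cm [-0.22  0.03  4.28] turn [-0.    -0.001  0.002]
```

View pics/w11.png

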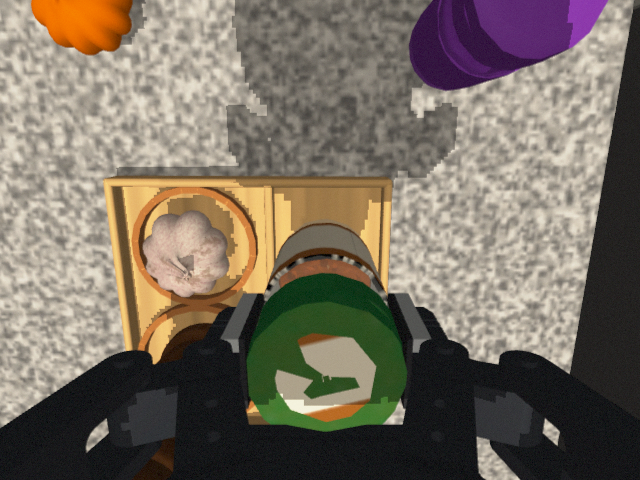

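The jar's base is over the middle of the second bay (columns 275–380, jar at about 325), and the garlic is still upright in its ring. All 16 views are used, so the remaining checks will be numeric.

```bash
python3 -m pendant '[{"tx":-0.15,"ty":0,"tz":1.5,"wx":0,"wy":0,"wz":0,"fingers":3},{"tx":-0.15,"ty":0,"tz":3,"wx":0,"wy":0,"wz":0,"fingers":3},{"tx":-0.15,"ty":0,"tz":3.8,"wx":0,"wy":0,"wz":0,"fingers":3},{"tx":-0.15,"ty":0,"tz":4.2,"wx":0,"wy":0,"wz":0,"fingers":3},{"tx":-0.15,"ty":0,"tz":4.35,"wx":0,"wy":0,"wz":0,"fingers":3},{"tx":-0.15,"ty":0,"tz":4.35,"wx":0,"wy":0,"wz":0,"fingers":3}]'
python3 rel.py .554 .209 .0495 90
```

```text
t: 26.75
eef_pos: [0.5546, 0.2085, 0.05]
orientation: [[-1.0, -0.002, -0.001], [-0.002, 1.0, -0.001], [0.001, -0.001, -1.0]]
wrist_force: [-4.0, -1.5, 7.6]
finger_gap: 0.0445
t 26.75 eef [0.5546 0.2085 0.05  ] gap 0.0445 F [-4.  -1.5  7.6] j6 -77
shift cm [0.06 0.05 0.05] turn [-0.001 -0.001  0.002]
```

```bash
python3 -m pendant '[{"tx":0,"ty":0,"tz":-0.1,"wx":0,"wy":0,"wz":0,"fingers":6.2},{"tx":0,"ty":0,"tz":-0.1,"wx":0,"wy":0,"wz":0,"fingers":6.2},{"tx":0,"ty":0,"tz":-0.1,"wx":0,"wy":0,"wz":0,"fingers":6.2},{"tx":0,"ty":0,"tz":-3,"wx":0,"wy":0,"wz":0,"fingers":6.2},{"tx":0,"ty":0,"tz":-7,"wx":0,"wy":0,"wz":0,"fingers":6.2},{"tx":0,"ty":0,"tz":-11,"wx":0,"wy":0,"wz":0,"fingers":6.2},{"tx":0,"ty":0,"tz":-15,"wx":0,"wy":0,"wz":0,"fingers":6.2},{"tx":0,"ty":0,"tz":-20,"wx":0,"wy":0,"wz":0,"fingers":6.2}]'
python3 -m pendant '[{"tx":10,"ty":-50,"tz":0,"wx":0,"wy":0,"wz":0,"fingers":6.2},{"tx":10,"ty":-50,"tz":0,"wx":0,"wy":0,"wz":0,"fingers":6.2},{"tx":10,"ty":-50,"tz":0,"wx":0,"wy":0,"wz":0,"fingers":6.2},{"tx":10,"ty":-50,"tz":0,"wx":0,"wy":0,"wz":0,"fingers":6.2},{"tx":10,"ty":-50,"tz":0,"wx":0,"wy":0,"wz":0,"fingers":6.2},{"tx":10,"ty":-50,"tz":0,"wx":0,"wy":0,"wz":0,"fingers":6.2},{"tx":10,"ty":-50,"tz":0,"wx":0,"wy":0,"wz":0,"fingers":6.2},{"tx":10,"ty":-50,"tz":0,"wx":0,"wy":0,"wz":0,"fingers":6.2}]'
python3 -m pendant '[{"tx":0,"ty":-8,"tz":0,"wx":0,"wy":0,"wz":0,"fingers":6.2},{"tx":0,"ty":-8,"tz":0,"wx":0,"wy":0,"wz":0,"fingers":6.2},{"tx":0,"ty":-8,"tz":0,"wx":0,"wy":0,"wz":0,"fingers":6.2},{"tx":0,"ty":-8,"tz":0,"wx":0,"wy":0,"wz":0,"fingers":6.2}]'
python3 - <<'E'
from h import *
c=manip.camera("top");s=manip.camera("side");cv2.imwrite("pics/topF.png",c["img"][:,:,::-1]);cv2.imwrite("pics/sideF.png",s["img"][:,:,::-1])
a=cv2.imread("pics/top0.png")
for n,k,im in(("top",c,c["img"]),("side",s,s["img"])):
    h=cv2.cvtColor(im,cv2.COLOR_RGB2HSV);g=((h[...,0]>35)&(h[...,0]<75)&(h[...,1]>90)&(h[...,2]>30)).astype(np.uint8)
    N,_,st,ce=cv2.connectedComponentsWithStats(g)
    print(n,"green",[(np.round(ce[i]).tolist(),int(st[i,4]),np.round(back(k,*ce[i],.112)[:2],3).tolist()) for i in range(1,N) if st[i,4]>60])
    print("expect",[np.round(proj(k,p)) for p in((.636,.209,.112),(.554,.209,.112),(.632,.129,.156),(.552,.129,.03))])
d=np.abs(a.astype(int)-c["img"][:,:,::-1]).max(2)
# unchanged check of distractors in the top view
for n,(u,v) in dict(soap=(373,317),scourer=(494,318),short=(307,293),orange=(259,319),purple=(152,311)).items():
    print(n,np.round(d[v-12:v+12,u-12:u+12].mean(),1))
print(manip.get_obs()["t"])
E
```

```text
t: 27.55
eef_pos: [0.5533, 0.2084, 0.2483]
orientation: [[-1.0, -0.002, -0.003], [-0.002, 1.0, -0.001], [0.003, -0.001, -1.0]]
wrist_force: [1.1, 0.3, -0.2]
finger_gap: 0.062
t: 28.35
eef_pos: [0.476, -0.1855, 0.2486]
orientation: [[-1.0, -0.002, 0.001], [-0.002, 1.0, -0.0], [-0.001, -0.0, -1.0]]
wrist_force: [0.7, -0.7, -0.3]
finger_gap: 0.0621
t: 28.75
eef_pos: [0.4767, -0.2639, 0.2482]
orientation: [[-1.0, -0.001, -0.001], [-0.001, 1.0, 0.001], [0.001, 0.001, -1.0]]
wrist_force: [0.2, 0.0, -0.3]
finger_gap: 0.0621
top green [([329.0, 33.0], 173, [0.948, -0.062]), ([179.0, 199.0], 115, [0.639, 0.213]), ([187.0, 210.0], 79, [0.619, 0.197]), ([184.0, 247.0], 321, [0.552, 0.202]), ([306.0, 293.0], 358, [0.467, -0.015])]
expect [array([181., 200.]), array([180., 246.]), array([220., 197.]), array([233., 251.])]
side green [([238.0, 152.0], 273, [0.621, 0.192]), ([213.0, 172.0], 270, [0.541, 0.19]), ([269.0, 255.0], 346, [0.436, -0.044]), ([305.0, 322.0], 97, [0.358, -0.183])]
expect [array([237., 145.]), array([210., 165.]), array([263., 144.]), array([243., 211.])]
soap 9.1
scourer 9.6
short 10.0
orange 10.5
purple 7.9
28.85
```

```bash
python3 - <<'E'
from h import *
for n,L in(("top",dict(soap=(373,317),scourer=(494,318),short=(307,293),orange=(259,319),purple=(152,311),caddyedge=(220,272),knob=(527,256))),("side",dict(soap=(308,295),short=(269,263),orange=(218,261),purple=(153,203)))):
    a=cv2.imread(f"pics/{n}0.png");b=cv2.imread(f"pics/{n}F.png")
    for k,(u,v) in L.items():
        r=cv2.matchTemplate(b[v-35:v+35,u-35:u+35],a[v-18:v+18,u-18:u+18],cv2.TM_CCOEFF_NORMED);_,m,_,p=cv2.minMaxLoc(r);print(n,k,round(m,2),(p[0]-17,p[1]-17))
c=manip.camera("top");b=c["img"].astype(int)
sub=b[170:270,205:262];dark=(sub.sum(2)<170);ys,xs=np.nonzero(dark);print("mill dark px",len(xs),xs.mean()+205,ys.mean()+170,"extent",xs.min()+205,xs.max()+205,ys.min()+170,ys.max()+170)
print("mill expected foot/top",proj(c,(.632,.129,.006)),proj(c,(.632,.129,.156)))
# garlic: pinkish-low-saturation pixels in small seat
h=cv2.cvtColor(c["img"],cv2.COLOR_RGB2HSV)[228:275,212:262];g=(h[...,1]<70)&(h[...,2]>90);ys,xs=np.nonzero(g);print("garlic",len(xs),np.median(xs)+212,np.median(ys)+228,back(c,np.median(xs)+212,np.median(ys)+228,.03))
E
```

```text
top soap 1.0 (0, 0)
top scourer 0.42 (0, 0)
top short 1.0 (0, 0)
top orange 1.0 (0, 0)
top purple 1.0 (0, 0)
top caddyedge 0.67 (0, 0)
top knob 0.28 (-2, 3)
side soap 0.99 (0, 0)
side short 0.99 (0, 0)
side orange 1.0 (0, 0)
side purple 0.78 (0, 0)
mill dark px 868 231.6831797235023 207.4135944700461 extent 212 249 187 225
mill expected foot/top [235.69428306 212.24003933] [219.90827195 196.76021755]
garlic 525 236.0 252.0 [0.5497829  0.12374333 0.03      ]
```

```bash
python3 -c "
from station import manip
print(manip.finish_job(), manip.get_obs()['t'])"
```

```text
the job is handed in; nothing more can be done
the job is handed in; nothing more can be done
```

The garlic is in the small seat, the pepper mill in the large seat, and one tall spice jar is in each bay. I placed them in that order and handed the job in after about 29 s of the 107 s. Every placement touched the floor with light force before I let go.

**Last checks** (by numbers only, since all 16 picture views were used):
- **Caddy contents:** in the final camera images all four were within a few mm of where I aimed, and the mill's outline fits it standing upright.
- **Left alone:** the dish soap, short jar, orange look-alike and purple look-alike matched the first top image with no shift. In the side view the purple one matched less well (0.78), still with no shift. I put that down to the near jar being moved from in front of it.
- **Scourer, weak check:** it showed no shift but matched poorly (0.42), probably because the arm or its shadow covered it. The gripper stayed clear of it during the garlic grasp.

**Regrips:** the first grip on the garlic was too high, on its tapered top, and the first on the mill was slightly high. I redid both lower down before lifting.

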